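Clear the bench cooler, then hold a truffle tray over it

TASK

The two set chocolates on the bench cooler are done: first put the rectangular bar into the rectangular steel box and the round one into the round steel bowl, lowering them in gently rather than dropping or throwing them. Then pick the little tray up by its upright handle, without letting the loose truffle ball roll out of its shallow pocket, carry it to the cooler and hold it still and level about 8 cm above the grille with the truffle over the grille's middle; finish while still holding it there. Leave everything else on the bench where it is.

Things in the scene. Friction and masses are not known exactly. Their poses are not given: they have to be found in the camera images.
- bar_center (a point): centre of the rectangular dark chocolate bar (loose, about 45 g): 60 long (its x) x 26 wide (its y) x 20 high; a 13 high slab with two raised fields 26 x 22.5 on top. It lies flat on the cooler's grille at the start; the centre is 10 above its underside. Grasp it across its width (sizes in mm)
- round_center (a point): centre of the round dark chocolate (loose, about 30 g): an upright cylinder 34 across and 25 high, straight-sided for the lowest 16, domed above. It stands on the cooler's grille; the centre is 12.5 above its underside (sizes in mm)
- box: fixed rectangular steel box, open on top, outside 100 (its x) x 130 (its y) x 45 high, walls 4 thick, floor about 4; its origin is the centre of its underside, on the bench (z = 0) (sizes in mm)
- bowl: fixed round steel bowl, 124 across its open mouth and 45 high, wall 3 thick, narrowing to the bottom; its origin is the centre of its underside, on the bench. The round chocolate comes to rest about 5 above the bench in its middle (sizes in mm)
- cooler_top (a point): centre of the slatted grille on top of the bench cooler, a fixed white box 170 x 170 and 40 high (grille at z = 0.040); z up, x and y along its sides (sizes in mm)
- tray_grip (a point): point on the tray's upright black handle where it is grasped, 60 above the tray's underside. The tray (loose, about 0.22 kg) is a flat aluminium plate 150 (its x) x 96 (its y) x 5 with a 4 high lip; it stands on the bench. The handle is a flat upright plate 12 thick (along tray x), 50 wide (along tray y), from the plate up to 78 above the underside, standing 30 from the tray's middle towards its -x end. Grasp from above, closing along tray x. Axes are the tray's (sizes in mm)
- tray_pocket (a point): centre of the truffle when it sits in the middle of its pocket: 65 from the handle point along tray +x, and 40 below it (20 above the tray's underside). The pocket is a ring 34 across inside, its rim 4 high over the plate; the truffle can roll 7 to each side in it. Axes are the tray's (sizes in mm)
- truffle_center (a point): centre of the loose dark chocolate truffle, a ball 30 across, about 20 g, in the tray's pocket at the start (sizes in mm)
- jar: closed brown jar, 60 across, 85 high, beyond and right of the cooler; its origin is on its underside. Not part of the job: leave it alone (sizes in mm)
- cutter: thin steel ring, 60 across, 40 high, open at both ends, beyond and left of the cooler; its origin is on its underside. Not part of the job: leave it alone (sizes in mm)
- cup: small steel cup, 60 across, 60 high, on the near left; its origin is on its underside. Not part of the job: leave it alone (sizes in mm)
Mind the look-alikes: they are no part of the job. What is shaped like the part that bears bar_center but pink, red or turquoise is not meant.

How it is judged (in metres and radians):
On the way, in this order (a step that is already met when the one before it is completed fails the run):
1. the bar lies in the box and the round chocolate in the bowl, both let go and at rest (x of bar_center in the frame of box between -0.048 and 0.048 m and y of bar_center in the frame of box between -0.063 and 0.063 m and height (world z) of each of bar_center, round_center below 0.045 m and horizontal distance between round_center and bowl below 0.055 m and contact force between the fingers and bar below 0.05 N and contact force between the fingers and round below 0.05 N and linear speed of each of bar, round below 0.05 m/s), for 0.2 s.
2. the tray is lifted clear of the bench by the handle, the truffle in its pocket (height (world z) of tray_pocket above 0.05 m and contact force between the fingers and tray above 0.5 N and distance between truffle_center and tray_pocket below 0.014 m), for 0.2 s.
At the end, for the whole second after the job is handed in: Fingers hold the tray still (<20 mm/s), level within 0.1 rad, underside 45-120 mm over the grille, pocket within 40 mm of its middle, nothing else carrying it; truffle within 14 mm of its pocket's centre; bar at rest in the box, round chocolate in the bowl (all of step 1 and distance between truffle_center and tray_pocket below 0.014 m and horizontal distance between tray_pocket and cooler_top below 0.04 m and height (world z) of tray_pocket between 0.105 and 0.18 m and angle between tray's own z axis and vertical below 0.1 rad and contact force between the fingers and tray above 0.5 N and contact force between tray and cooler below 0.05 N and linear speed of tray below 0.02 m/s and angular speed of tray below 0.1 rad/s); the arm keeps its last pose, push and grip.
It fails at once if the truffle leaves its pocket (distance between truffle_center and tray_pocket above 0.02 m).
It fails at once if the bar is dropped or thrown: loose and faster than 1 m/s (contact force between the fingers and bar below 0.01 N and linear speed of bar above 1 m/s).
It fails at once if the round chocolate is dropped or thrown: loose and faster than 1 m/s (contact force between the fingers and round below 0.01 N and linear speed of round above 1 m/s).
It fails at once if a bystander is moved by more than 30 mm (distance of any of jar, cutter, cup from where it was at the start of the episode above 0.03 m).
It also fails if it takes over 66 s, if anything falls off the work surface, if the arm or the gripper's body presses on something with over 40 N, if the wrist force passes 120 N, or if a joint passes its speed limit or range.

ROBOT

A 6-joint arm with a two-finger parallel gripper is mounted at the origin on the work surface. World frame = base frame: x ahead of the robot, y to its left, z up, the work surface at z = 0. Lengths are in mm, angles in rad, forces in N, time in s.
With the tool pointing down it reaches from about 275 to 750 mm from the base axis. Payload 10.2 kg.
Tool frame: the origin (TCP) lies at the very end of the fingers, on their centre line; the grasp point (between the pads) lies ctrl.grip_depth behind it (ctrl.grip_depth is the distance from the TCP to the grasp point, in mm); z points along the fingers, y is the direction in which the jaws open and shut (so a half turn about z gives the same grasp; the last joint's range is limited). The gripper opens to 85 mm and grips with 20 to 120 N. Pads are 22 mm wide; open, the fingers measure 114 mm over their backs; the gripper's body (76 mm by 85 mm) begins 54 mm behind the grasp point. The pads swing forward as they close: fully open they stand 13 mm farther back than shut.
Start: joints at [-1.388, 0.313, 1.498, -0, 1.331, -0.223], TCP at [207.234, -482.375, 231.294] pointing down, gripper open.
Joint ranges: [-2.94, 2.94], [-0.97, 2.17], [0.19, 2.56], [-1.23, 4.37], [0.02, 3.11], [-2.88, 2.88]. Speed limits (rad/s): [2.39, 2.39, 3.01, 3.14, 3.14, 3.14].

INTERFACE

Orientations are given as a unit quaternion [w, x, y, z].
In Python, from rig import telemetry, eyes, ctrl, nets gives the robot as it stands. The module is installed in compiled form; this text tells all that it offers.
- The arm moves only by the tool drive_tool, never from a script. Its argument "series" is text: rows parted by semicolons, each of 7 numbers parted by spaces: the shift along the tool's x, y, z normalised to -1 to 1, where 1 is 0.12 m, then the turn, a rotation vector about the tool's x, y, z normalised to -1 to 1, where 1 is 0.5 rad, then the opening, from 0 (shut) to 1 (fully open). In form: tx ty tz wx wy wz hand; .... A call has 1 to 20 rows; each row is the pose to reach, as a shift and turn from the pose measured when the call began, along the tool's axes at that moment; what a row does not reach only later rows make up. A row lasts 1/10 s, in which the tool goes at most 50 mm and 8.59 degrees, less where a joint would pass 70% of its speed; a pose out of reach is approached as far as the arm can. A call with a number of a shift or a turn outside -1 to 1 is refused whole. A call with a gripper value outside its range is refused whole. The fingers move at their own pace and stop on an object; "newtons" is the grip in N (left out, the last holds). Time passes only in rows, so rows that repeat a pose let the fingers close. It gives the time, the measured TCP pose, the force and the opening at its end, in the units of the state.
- telemetry.sense(): the state, without advancing time (a new reading comes with each control period).
- eyes.capture(name): name is "scene" or "top"; returns a dict with "frame" (400x640x3 uint8, red, green, blue), "fx", "fy", "cx", "cy" (pixels), "D" ([k1, k2, p1, p2, k3] as OpenCV has them; the pictures are not rectified), "view" (4x4, takes a point from world to camera coordinates). Camera axes: x right, y up, looking along -z (the intrinsics and any distortion apply to the point x, -y, -z); pixel columns grow to the right and rows downward; lengths in mm; the calibration is good to about 2 mm. A picture is of the moment at which its call begins. There is no depth.
- ctrl.finish_job(): hands the job in, once; it reports no verdict.
Trained networks look in a picture, given as the dict that the camera call returned (one of the last four; its "shot" number tells which), for a name from the list of things; names that differ only in an ending like _2 or _b are one class to them, and where a whole thing is asked for, a point or a joint stands for the part that bears it (a point fixed in the world has none). Each returns a list of dicts, best first, with "confidence" (0 to 1); they miss things now and then, are a little off and sometimes report something else, mostly with a low value. They report only what shows in the picture. A call takes as long as a camera call. They do not tell look-alikes from the thing itself.
- nets.spot_in(name, picture): "rect" ([left, top, right, bottom] in pixels, round what is visible of it).
The state is a dict: "time_s": time; "joints": joint angles; "dq": joint speeds; "tau": joint torques, N m; "eef_pos": TCP position; "ee_rot": TCP orientation; "force": force on the tool from outside, world axes, zero at the start; "wrist_torque": the same for the moment, N m; "grip_width": opening from 0.0 (shut) to 1.0 (fully open).
Only numpy, scipy, OpenCV 4.12 (cv2) and the standard library are available. Lean on these libraries where they do the work, as an engineer would, in place of code of your own. Each camera call takes 0.05 s, during which the arm holds its last target. There are 200 camera calls.

## Working session

There is one attempt and no reset: what is moved stays moved. The work goes in short steps, Python scripts to look and compute and a tool call to move; the robot and the scene stay as the last step left them, time stands still between calls to the robot, and variables do not carry over. Pictures are saved under pics/ and viewed, about 8 in all and at most 12, crops included, and the job is handed in when it is done.

Besides the shell and the picture viewer there is one more tool, called after ">>>" by a JSON object that holds its "name" and its "arguments". drive_tool: Moves the arm, as the interface text tells. Scaled input: -1 to 1 covers 0.12 m each way for a shift and 0.5 rad each way for a turn. Its arguments: {"type":"object","properties":{"series":{"type":"string"},"newtons":{"type":"number"}},"required":["series"]}

```bash
mkdir -p pics; cat > h.py <<'E'
import numpy as np, cv2
from rig import telemetry, eyes, ctrl, nets
def K(p): return np.array([[p["fx"],0,p["cx"]],[0,p["fy"],p["cy"]],[0,0,1]],float)
F=np.diag([1.,-1,-1])
def ray(p,uv,z):
    n=cv2.undistortPoints(np.array([[uv]],float),K(p),np.array(p["D"],float))[0,0]
    V=np.array(p["view"],float);R=V[:3,:3];c=-R.T@V[:3,3]
    d=R.T@F@np.array([n[0],n[1],1]);return c+d*(z-c[2])/d[2]
def proj(p,X):
    V=np.array(p["view"],float);X=np.atleast_2d(np.array(X,float))
    C=(V[:3,:3]@X.T).T+V[:3,3]; C=C@F
    return cv2.projectPoints(C,np.zeros(3),np.zeros(3),K(p),np.array(p["D"],float))[0][:,0]
def save(p,f): cv2.imwrite("pics/"+f,p["frame"][:,:,::-1])
E
python3 - <<'E'
from h import *
print(ctrl.grip_depth, telemetry.sense())
Z=dict(bar_center=50,round_center=52,box=45,bowl=45,cooler_top=40,tray_grip=60,tray_pocket=20,truffle_center=15+5,jar=40,cutter=20,cup=30)
for c in("scene","top"):
    p=eyes.capture(c);save(p,c+"0.png")
    V=np.array(p["view"]);print(c,-V[:3,:3].T@V[:3,3])
    for n,z in Z.items():
        for r in nets.spot_in(n,p)[:3]:
            a=r["rect"];print(n,np.round(a),round(r["confidence"],2),ray(p,[(a[0]+a[2])/2,(a[1]+a[3])/2],z).round())
E
```

```text
18.700000000000003 {'time_s': 0.0, 'joints': array([-1.38843585e+00,  3.13468430e-01,  1.49841012e+00, -1.51519977e-05,
        1.33101028e+00, -2.23432263e-01]), 'dq': array([-0.00044531, -0.00098066, -0.00030486, -0.00121157, -0.00027168,
       -0.00081556]), 'tau': array([ 1.03205981e-03, -4.12263787e+01, -2.59748447e+01, -1.58124249e-05,
        4.16958559e-03, -8.05302022e-06]), 'eef_pos': array([ 207.16559536, -482.12587897,  230.73579676]), 'ee_rot': array([-6.48105488e-04,  9.79486479e-01,  2.01508851e-01,  5.95167294e-06]), 'force': array([ 0.59780746,  0.00223961, -0.44014541]), 'wrist_torque': array([ 0.01176803,  0.00030962, -0.00692092]), 'grip_width': 0.9991333415965463}
scene [984.32676148 327.1370768  682.60167492]
bar_center [389. 215. 408. 243.] 0.82 [497. 193.  50.]
bar_center [334. 185. 354. 209.] 0.68 [485.  53.  50.]
bar_center [294. 273. 328. 300.] 0.58 [705. 119.  50.]
round_center [305. 175. 319. 191.] 0.44 [490. -28.  52.]
box [168. 148. 234. 209.] 0.7 [ 616. -258.   45.]
bowl [222. 116. 268. 151.] 0.85 [ 434. -279.   45.]
bowl [433. 230. 511. 292.] 0.29 [4
[... 539 characters left out ...]
0.]
bar_center [305. 217. 325. 246.] 0.56 [474.  43.  50.]
round_center [340. 221. 360. 231.] 0.67 [486. -30.  52.]
box [431. 154. 499. 204.] 0.57 [ 595. -279.   45.]
bowl [444. 230. 503. 285.] 0.78 [ 426. -290.   45.]
cooler_top [284. 178. 383. 276.] 0.62 [485.   4.  40.]
tray_grip [141. 202. 216. 264.] 0.73 [463. 325.  60.]
tray_pocket [138. 200. 219. 264.] 0.97 [468. 340.  20.]
tray_pocket [306. 214. 324. 244.] 0.4 [480.  44.  20.]
truffle_center [155. 233. 168. 246.] 0.58 [450. 375.  20.]
jar [370. 109. 399. 149.] 0.63 [ 706. -104.   40.]
cutter [218. 144. 250. 172.] 0.62 [637. 231.  20.]
cutter [367. 111. 396. 148.] 0.28 [ 712. -102.   20.]
cup [200. 279. 231. 306.] 0.7 [342. 249.  30.]
```

View pics/top0.png

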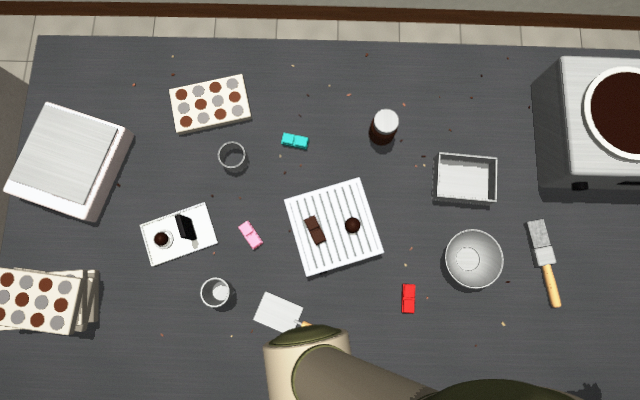

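View pics/scene0.png

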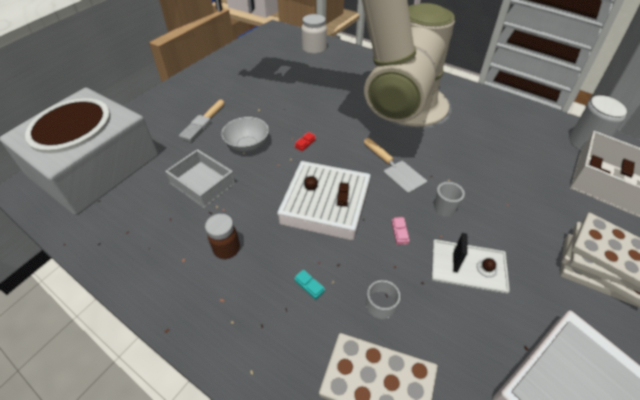

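The top view shows the bar at about (315,230), the round chocolate at (352,226), the handle at (187,228) and the truffle at (161,239). The scene view agrees. Red, pink and turquoise decoys lie around the cooler. Next I segment these for accurate poses.

```bash
cat > m.py <<'E'
from h import *
p=eyes.capture("top");im=p["frame"].astype(int);g=im.sum(2)/3;sat=im.max(2)-im.min(2)
def blob(mask,roi,near=None):
    l,t,r,b=roi;m=np.zeros(g.shape,np.uint8);m[t:b,l:r]=mask[t:b,l:r]
    n,L,S,C=cv2.connectedComponentsWithStats(m);k=1+S[1:,4].argmax()
    ys,xs=np.where(L==k);return np.c_[xs,ys].astype(float),C[k]
def rect(px,z):
    W=np.array([ray(p,u,z)[:2] for u in px]);r=cv2.minAreaRect(W.astype(np.float32));return W.mean(0).round(1),[np.round(x,1) for x in r]
cho=((g<75)&(im[...,0]>im[...,2]+12)).astype(np.uint8)
for n,roi,z in(("bar",(300,208,330,250),58),("round",(340,212,364,240),55),("truf",(148,226,175,250),25)):
    px,c=blob(cho,roi);print(n,len(px),c.round(1),rect(px,z))
br=(g>150).astype(np.uint8);br=cv2.morphologyEx(br,cv2.MORPH_CLOSE,np.ones((9,9)))
for n,roi,z in(("cooler",(278,172,388,280),40),("tray",(135,198,222,270),9),("box",(428,146,502,210),45),("bowl",(440,224,508,292),45)):
    mm=br if n in("cooler","tray") else cv2.morphologyEx((g>85).astype(np.uint8),cv2.MORPH_CLOSE,np.ones((5,5)))
    px,c=blob(mm,roi);print(n,len(px),c.round(1),rect(px,z),px.min(0),px.max(0))
hd=((g<45)).astype(np.uint8)
px,c=blob(hd,(174,208,200,246));print("handle",len(px),c.round(1),rect(px,78))
f=p["frame"][:,:,::-1]
cv2.imwrite("pics/crop.png",np.hstack([cv2.resize(f[172:280,280:388],(400,400),interpolation=2),cv2.resize(f[190:280,135:225],(400,400),interpolation=2)]))
E
python3 m.py
```

```text
bar 306 [314.8 230.1] (array([475.3,  43.5]), [array([475.7,  43.6]), array([56.9, 23.2]), np.float64(28.2)])
round 175 [352.2 224.8] (array([488.5, -34.3]), [array([488.5, -34.5]), array([29.5, 28.3]), np.float64(46.0)])
truf 126 [160.5 238.6] (array([452.3, 376. ]), [array([451.7, 375. ]), array([26.2, 25.9]), np.float64(5.6)])
cooler 6021 [333.4 226.1] (array([486.9,   4.5]), [array([487.8,   5.3]), array([172.1, 172. ]), np.float64(18.3)]) [284. 177.] [383. 276.]
tray 2614 [177.8 234.1] (array([464.3, 345.6]), [array([465.9, 345.4]), array([ 98.1, 152.2]), np.float64(21.3)]) [140. 202.] [217. 265.]
box 3970 [463.1 174.3] (array([ 605.6, -275.5]), [array([ 599.5, -279.6]), array([140.9, 169. ]), np.float64(1.3)]) [428. 146.] [501. 209.]
bowl 4162 [476.2 255. ] (array([ 432. , -296.5]), [array([ 427.5, -293.3]), array([139.6, 147. ]), np.float64(1.0)]) [440. 224.] [507. 291.]
handle 304 [185.6 227.2] (array([472.9, 305.1]), [array([473.3, 305.8]), array([58.7, 28.3]), np.float64(21.1)])
```

View pics/crop.png

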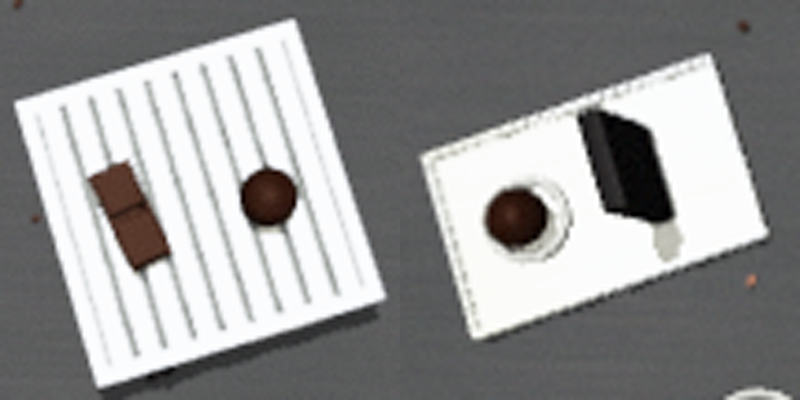

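>>> {"name": "drive_tool", "arguments": {"series": "1 -0.83 0 0 0 -0.173 0.7;1 -0.83 0 0 0 -0.173 0.7;1 -0.83 0 0 0 -0.173 0.7;1 -0.83 0 0 0 -0.173 0.7", "newtons": 30}}

```text
time_s: 1.65
eef_pos: [279.7, -339.8, 231.6]
ee_rot: [-0.0, 0.969, 0.245, 0.0]
force: [-0.5, -0.3, -0.0]
grip_width: 0.701
```

```bash
cat > go.py <<'E'
# go.py x y z [tool-x heading deg]: remaining move in tool units
import sys; from h import *
from scipy.spatial.transform import Rotation as Ro
s=telemetry.sense();q=s["ee_rot"];R=Ro.from_quat([q[1],q[2],q[3],q[0]])
a=list(map(float,sys.argv[1:]));d=R.as_matrix().T@(np.array(a[:3])-s["eef_pos"])
h=np.degrees(np.arctan2(*R.as_matrix()[[1,0],0]));h2=np.radians(a[3] if len(a)>3 else h)
T=Ro.from_matrix(np.array([[np.cos(h2),np.sin(h2),0],[np.sin(h2),-np.cos(h2),0],[0,0,-1]]))
print("t",round(s["time_s"],2),"pos",s["eef_pos"].round(1),"head",h.round(1),"w",round(s["grip_width"],3),"F",s["force"].round(1))
print("shift",(d/120).round(3),"turn",((R.inv()*T).as_rotvec()/.5).round(3), "q6",s["joints"][5].round(2))
E
python3 go.py 475.5 43.5 150 28.2
python3 - <<'E'
import cv2,numpy as np
f=cv2.imread('pics/top0.png');g=cv2.imread('pics/scene0.png')
cv2.imwrite('pics/bb.png',np.hstack([cv2.resize(f[140:300,425:515],(337,600),interpolation=2),cv2.resize(g[105:215,160:280],(450,412),interpolation=2)[:412] if 0 else cv2.copyMakeBorder(cv2.resize(g[105:215,160:280],(450,412),interpolation=2),0,188,0,0,0)]))
E
```

```text
t 1.65 pos [ 279.7 -339.8  231.6] head 28.4 w 0.701 F [-0.5 -0.3 -0. ]
shift [ 2.955 -2.033  0.683] turn [-0.    -0.002  0.008] q6 -0.08
```

View pics/bb.png

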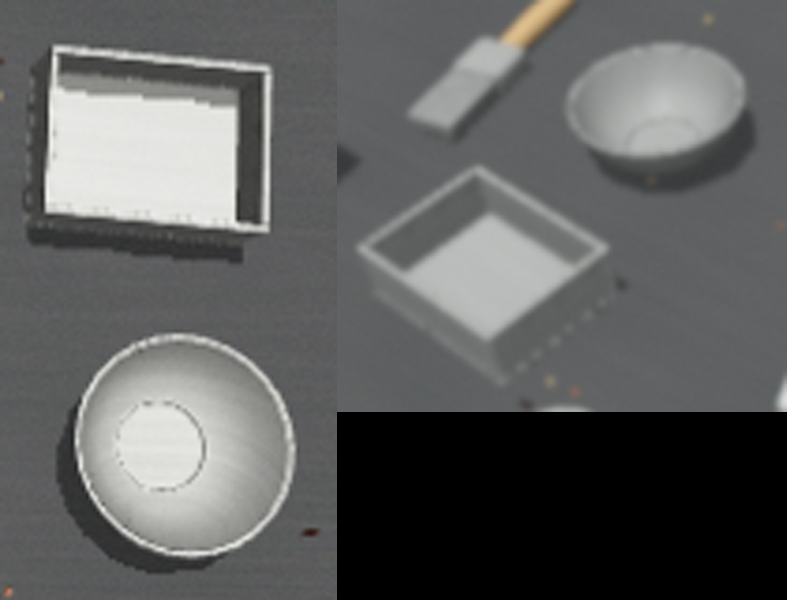

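Left crop: the box rim corners are at px (439,152), (497,158), (497,202) and (436,197), and the bowl rim centre is at (474.5,258.7).

>>> {"name": "drive_tool", "arguments": {"series": "1 -0.7 0.2 0 0 0 0.7;1 -0.7 0.2 0 0 0 0.7;1 -0.7 0.2 0 0 0 0.7;1 -0.7 0.2 0 0 0 0.7"}}

```text
time_s: 2.05
eef_pos: [346.4, -204.9, 207.2]
ee_rot: [-0.001, 0.969, 0.248, 0.0]
force: [0.2, -0.6, 0.4]
grip_width: 0.699
```

>>> {"name": "drive_tool", "arguments": {"series": "1 -0.7 0.2 0 0 0 0.7;1 -0.7 0.2 0 0 0 0.7;1 -0.7 0.2 0 0 0 0.7;1 -0.7 0.2 0 0 0 0.7"}}

```text
time_s: 2.45
eef_pos: [412.2, -70.0, 182.8]
ee_rot: [-0.002, 0.968, 0.251, 0.0]
force: [-0.9, -0.2, 0.5]
grip_width: 0.703
```

```bash
python3 go.py 475.5 43.5 120 28.2; python3 - <<'E'
from h import *
p=eyes.capture("top")
W=np.array([ray(p,u,45)[:2] for u in[(438.9,152.3),(497.4,157.9),(496.6,202),(436.2,196.9)]])
print(W.round(),W.mean(0).round(1),cv2.minAreaRect(W.astype(np.float32)))
for a in[(474.5,258.7),(445.3,258.7),(503.8,258.7),(474.5,229),(474.5,288.5)]: print(ray(p,a,45).round())
print("floor",ray(p,(425+161/3.745,140+446/3.745),5).round())
E
```

```text
t 2.45 pos [412.2 -70.  182.8] head 29.1 w 0.703 F [-0.9 -0.2  0.5]
shift [ 0.92  -0.569  0.526] turn [-0.006 -0.002  0.03 ] q6 0.61
[[ 654. -224.]
 [ 644. -353.]
 [ 546. -346.]
 [ 554. -215.]] [ 599.4 -284.4] ((599.0833740234375, -283.98870849609375), (130.87025451660156, 100.20912170410156), 85.85200500488281)
[ 424. -292.   45.]
[ 423. -231.   45.]
[ 425. -355.   45.]
[ 486. -295.   45.]
[ 363. -290.   45.]
floor [ 424. -293.    5.]
```

>>> {"name": "drive_tool", "arguments": {"series": "0.92 -0.57 0.526 0 0 0.03 0.7;0.92 -0.57 0.526 0 0 0.03 0.7;0.92 -0.57 0.526 0 0 0.03 0.7;0.92 -0.57 0.526 0 0 0.03 0.7;0.92 -0.57 0.526 0 0 0.03 0.7"}}

```text
time_s: 3.0
eef_pos: [475.5, 40.3, 120.1]
ee_rot: [-0.001, 0.97, 0.243, -0.0]
force: [0.1, -0.0, 0.6]
grip_width: 0.7
```

```bash
python3 go.py 475.5 43.5 43 28.2
```

```text
t 3.0 pos [475.5  40.3 120.1] head 28.1 w 0.7 F [ 0.1 -0.   0.6]
shift [ 0.012 -0.022  0.643] turn [-0.004 -0.    -0.003] q6 0.92
```

>>> {"name": "drive_tool", "arguments": {"series": "0.012 -0.022 0.3 0 0 0 0.7;0.012 -0.022 0.5 0 0 0 0.7;0.012 -0.022 0.6 0 0 0 0.7;0.012 -0.022 0.64 0 0 0 0.7;0.012 -0.022 0.64 0 0 0 0.2;0.012 -0.022 0.64 0 0 0 0.2;0.012 -0.022 0.64 0 0 0 0.2;0.012 -0.022 0.64 0 0 0 0.2;0.012 -0.022 0.64 0 0 0 0.2;0.012 -0.022 0.64 0 0 0 0.2", "newtons": 30}}

```text
time_s: 4.0
eef_pos: [476.3, 43.1, 44.5]
ee_rot: [-0.0, 0.97, 0.243, 0.001]
force: [-1.6, -2.1, 6.9]
grip_width: 0.292
```

>>> {"name": "drive_tool", "arguments": {"series": "0 0 -0.3 0 0 0 0.2;0 0 -0.6 0 0 0 0.2;0 0 -0.9 0 0 0 0.2;0 0 -0.9 0 0 0 0.2"}}

```text
time_s: 4.4
eef_pos: [478.3, 42.8, 157.2]
ee_rot: [0.001, 0.97, 0.243, 0.005]
force: [0.7, -0.2, -0.5]
grip_width: 0.294
```

```bash
python3 go.py 599 -284 140 -4
```

```text
t 4.4 pos [478.3  42.8 157.2] head 28.2 w 0.294 F [ 0.7 -0.2 -0.5]
shift [-0.399  2.875  0.154] turn [ 0.005 -0.02   1.122] q6 0.92
```

>>> {"name": "drive_tool", "arguments": {"series": "-0.13 0.98 0 0 0 0.3 0.2;-0.13 0.98 0 0 0 0.6 0.2;-0.13 0.98 0 0 0 0.8 0.2;-0.13 0.98 0 0 0 1 0.2"}}

```text
time_s: 4.8
eef_pos: [520.5, -70.7, 157.0]
ee_rot: [0.0, 1.0, -0.008, 0.005]
force: [-0.1, 1.1, -1.1]
grip_width: 0.294
```

```bash
python3 go.py 599 -284 130 -4
```

```text
t 4.8 pos [520.5 -70.7 157. ] head -0.9 w 0.294 F [-0.1  1.1 -1.1]
shift [0.68  1.766 0.232] turn [ 0.    -0.02   0.108] q6 1.23
```

>>> {"name": "drive_tool", "arguments": {"series": "0.4 0.98 0.1 0 0 0.1 0.2;0.4 0.98 0.1 0 -0.01 0.1 0.2;0.4 0.98 0.1 0 -0.01 0.1 0.2;0.4 0.98 0.1 0 -0.02 0.1 0.2"}}

```text
time_s: 5.2
eef_pos: [566.8, -192.3, 143.8]
ee_rot: [0.0, 0.999, -0.035, -0.001]
force: [0.2, 0.6, -0.3]
grip_width: 0.289
```

```bash
python3 go.py 599 -284 100 -4
```

```text
t 5.2 pos [ 566.8 -192.3  143.8] head -4.0 w 0.289 F [ 0.2  0.6 -0.3]
shift [0.321 0.744 0.365] turn [0.    0.002 0.001] q6 1.12
```

>>> {"name": "drive_tool", "arguments": {"series": "0.32 0.744 0.15 0 0 0 0.2;0.32 0.744 0.3 0 0 0 0.2;0.32 0.744 0.365 0 0 0 0.2;0.32 0.744 0.365 0 0 0 0.2"}}

```text
time_s: 5.6
eef_pos: [597.8, -283.8, 97.1]
ee_rot: [-0.001, 0.999, -0.035, -0.003]
force: [-0.5, 1.4, -0.9]
grip_width: 0.294
```

>>> {"name": "drive_tool", "arguments": {"series": "0 0 0.25 0 0 0 0.2;0 0 0.5 0 0 0 0.2;0 0 0.68 0 0 0 0.2;0 0 0.74 0 0 0 0.2;0 0 0.75 0 0 0 0.2;0 0 0.75 0 0 0 0.5;0 0 0.75 0 0 0 0.55;0 0 0.75 0 0 0 0.55"}}

```text
time_s: 6.4
eef_pos: [597.6, -283.3, 7.8]
ee_rot: [-0.001, 0.999, -0.035, -0.002]
force: [-0.3, 0.7, 0.2]
grip_width: 0.549
```

>>> {"name": "drive_tool", "arguments": {"series": "0 0 -0.3 0 0 0 0.6;0 0 -0.7 0 0 0 0.6;0 0 -1 0 0 0 0.7;0 0 -1 0 0 0 0.7"}}

```text
time_s: 6.8
eef_pos: [600.1, -284.8, 134.2]
ee_rot: [0.002, 0.999, -0.035, 0.002]
force: [-0.8, 0.4, 0.8]
grip_width: 0.696
```

```bash
python3 go.py 488.5 -34.3 130 18.3; python3 - <<'E'
from h import *
p=eyes.capture("top");f=p["frame"][140:300,285:515,::-1];cv2.imwrite("pics/c1.png",cv2.resize(f,None,fx=3,fy=3,interpolation=2))
E
```

```text
t 6.8 pos [ 600.1 -284.8  134.2] head -4.0 w 0.696 F [-0.8  0.4  0.8]
shift [-1.074 -2.018  0.024] turn [ 0.008 -0.008 -0.778] q6 1.02
```

View pics/c1.png

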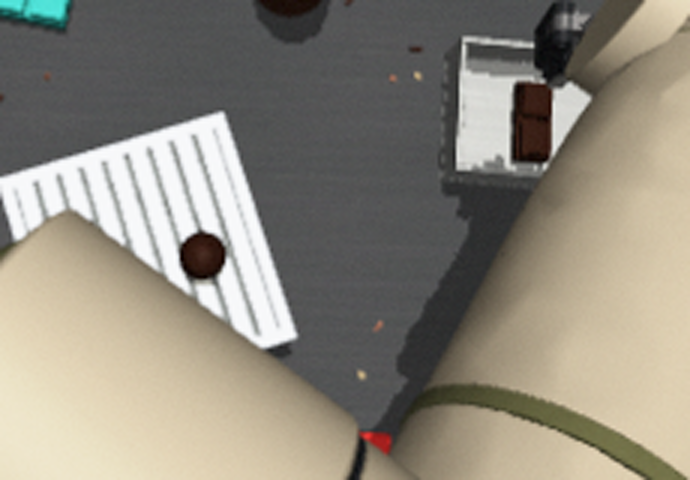

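The bar lies in the box (crop px ~(532,122)), and the round chocolate is still on the grille at crop (202,256). I go for the round one next.

>>> {"name": "drive_tool", "arguments": {"series": "-0.53 -0.99 0 0 0 -0.2 0.8;-0.53 -0.99 0 0 0 -0.4 0.8;-0.53 -0.99 0 0 0 -0.4 0.8;-0.53 -0.99 0 0 0 -0.4 0.8"}}

```text
time_s: 7.25
eef_pos: [542.1, -157.4, 129.9]
ee_rot: [-0.001, 0.998, 0.067, -0.001]
force: [-0.4, -0.7, 0.5]
grip_width: 0.801
```

```bash
python3 go.py 488.5 -34.3 130 18.3
```

```text
t 7.25 pos [ 542.1 -157.4  129.9] head 7.6 w 0.801 F [-0.4 -0.7  0.5]
shift [-0.307 -1.076  0.002] turn [-0.004  0.004 -0.372] q6 0.95
```

>>> {"name": "drive_tool", "arguments": {"series": "-0.3 -1 0.1 0 0 -0.2 0.8;-0.3 -1 0.1 0 0 -0.37 0.8;-0.3 -1 0.2 0 0 -0.37 0.8;-0.3 -1 0.2 0 0 -0.37 0.8"}}

```text
time_s: 7.65
eef_pos: [488.1, -40.5, 104.1]
ee_rot: [-0.002, 0.987, 0.16, -0.003]
force: [-0.0, 0.1, 0.2]
grip_width: 0.799
```

```bash
python3 go.py 488.5 -34.3 43 18.3
```

```text
t 7.65 pos [488.1 -40.5 104.1] head 18.4 w 0.799 F [-0.   0.1  0.2]
shift [ 0.023 -0.045  0.509] turn [-0.011  0.012  0.003] q6 0.93
```

>>> {"name": "drive_tool", "arguments": {"series": "0.02 -0.045 0.2 -0.01 0.01 0 0.8;0.02 -0.045 0.4 -0.01 0.01 0 0.8;0.02 -0.045 0.5 -0.01 0.01 0 0.8;0.02 -0.045 0.515 -0.01 0.01 0 0.7;0.02 -0.045 0.515 -0.01 0.01 0 0.3;0.02 -0.045 0.515 -0.01 0.01 0 0.3;0.02 -0.045 0.515 -0.01 0.01 0 0.3;0.02 -0.045 0.515 -0.01 0.01 0 0.3;0.02 -0.045 0.515 -0.01 0.01 0 0.3;0.02 -0.045 0.515 -0.01 0.01 0 0.3"}}

```text
time_s: 8.65
eef_pos: [488.9, -34.8, 43.4]
ee_rot: [0.001, 0.987, 0.16, 0.0]
force: [-0.3, -1.8, 7.1]
grip_width: 0.376
```

>>> {"name": "drive_tool", "arguments": {"series": "0 0 -0.2 0 0 0 0.3;0 0 -0.5 0 0 0 0.3;0 0 -0.8 0 0 0 0.3;0 0 -0.8 0 0 0 0.3"}}

```text
time_s: 9.05
eef_pos: [490.9, -35.2, 143.8]
ee_rot: [0.002, 0.987, 0.16, 0.004]
force: [0.7, -0.0, -0.5]
grip_width: 0.381
```

```bash
python3 go.py 424 -293 120
```

```text
t 9.05 pos [490.9 -35.2 143.8] head 18.4 w 0.381 F [ 0.7 -0.  -0.5]
shift [-1.209  1.861  0.2  ] turn [ 0.012 -0.015 -0.   ] q6 0.94
```

>>> {"name": "drive_tool", "arguments": {"series": "-0.61 0.94 0 0 0 0 0.3;-0.61 0.94 0 0 0 0 0.3;-0.61 0.94 0 0 0 0 0.3;-0.61 0.94 0 0 0 0 0.3"}}

```text
time_s: 9.45
eef_pos: [456.2, -168.6, 143.6]
ee_rot: [0.003, 0.987, 0.158, 0.004]
force: [0.3, 1.3, -0.2]
grip_width: 0.377
```

>>> {"name": "drive_tool", "arguments": {"series": "-0.58 0.9 0.2 0 0 0 0.3;-0.58 0.9 0.2 0 0 0 0.3;-0.58 0.9 0.2 0 0 0 0.3;-0.58 0.9 0.3 0 0 0 0.3;-0.58 0.9 0.3 0 0 0 0.3"}}

```text
time_s: 9.95
eef_pos: [423.3, -292.0, 106.0]
ee_rot: [0.001, 0.988, 0.157, 0.003]
force: [0.8, 0.8, -0.4]
grip_width: 0.379
```

```bash
python3 go.py 424 -293 10
```

```text
t 9.95 pos [ 423.3 -292.   106. ] head 18.1 w 0.379 F [ 0.8  0.8 -0.4]
shift [-0.002  0.007  0.8  ] turn [ 0.006 -0.012 -0.   ] q6 0.42
```

>>> {"name": "drive_tool", "arguments": {"series": "0 0 0.2 0 0 0 0.3;0 0 0.4 0 0 0 0.3;0 0 0.6 0 0 0 0.3;0 0 0.7 0 0 0 0.3;0 0 0.75 0 0 0 0.3;0 0 0.77 0 0 0 0.3;0 0 0.77 0 0 0 0.3"}}

```text
time_s: 10.65
eef_pos: [424.3, -292.1, 14.2]
ee_rot: [0.001, 0.987, 0.158, 0.004]
force: [0.3, 0.1, 0.2]
grip_width: 0.377
```

>>> {"name": "drive_tool", "arguments": {"series": "0 0 0.03 0 0 0 0.3;0 0 0.03 0 0 0 0.3;0 0 0.03 0 0 0 0.42;0 0 0.03 0 0 0 0.46;0 0 0.03 0 0 0 0.46;0 0 -0.1 0 0 0 0.46;0 0 -0.3 0 0 0 0.46;0 0 -0.6 0 0 0 0.46;0 0 -1 0 0 0 0.6;0 0 -1 0 0 0 0.7"}}

```text
time_s: 11.65
eef_pos: [425.4, -293.9, 139.9]
ee_rot: [0.006, 0.987, 0.158, 0.006]
force: [1.0, 0.2, -1.0]
grip_width: 0.703
```

```bash
python3 go.py 476 316 190 111.3;  python3 - <<'E'
from h import *
p=eyes.capture("scene");f=p["frame"][100:250,150:380,::-1];cv2.imwrite("pics/c2.png",cv2.resize(f,None,fx=3,fy=3,interpolation=2))
E
```

```text
t 11.65 pos [ 425.4 -293.9  139.9] head 18.1 w 0.703 F [ 1.   0.2 -1. ]
shift [ 1.988 -4.692 -0.46 ] turn [ 0.039  0.005 -3.252] q6 0.42
```

View pics/c2.png

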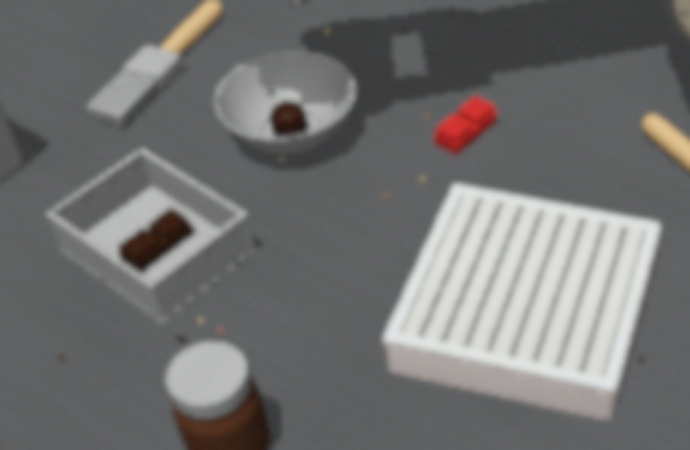

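Both chocolates lie in place: the bar at crop (157,240) in the box and the round one at (288,118) in the bowl. Now I move to the tray, with tool heading 21.3°.

>>> {"name": "drive_tool", "arguments": {"series": "0.42 -1 -0.4 0.03 0 -0.11 0.7;0.42 -1 -0.4 0.03 0 -0.11 0.7;0.42 -1 -0.4 0.03 0 -0.11 0.7;0.42 -1 -0.4 0.03 0 -0.11 0.7"}}

```text
time_s: 12.1
eef_pos: [434.8, -159.8, 185.0]
ee_rot: [-0.003, 0.982, 0.187, 0.004]
force: [0.4, -0.4, -1.2]
grip_width: 0.704
```

>>> {"name": "drive_tool", "arguments": {"series": "0.42 -1 0 0 0 0 0.7;0.42 -1 0 0 0 0 0.7;0.42 -1 0 0 0 0 0.7;0.42 -1 0 0 0 0 0.7"}}

```text
time_s: 12.5
eef_pos: [437.1, -27.0, 185.1]
ee_rot: [-0.004, 0.982, 0.188, 0.004]
force: [0.5, -0.3, -0.6]
grip_width: 0.698
```

>>> {"name": "drive_tool", "arguments": {"series": "0.42 -1 0 0 0 0 0.7;0.42 -1 0 0 0 0 0.7;0.42 -1 0 0 0 0 0.7;0.42 -1 0 0 0 0 0.7"}}

```text
time_s: 12.9
eef_pos: [439.3, 105.0, 185.4]
ee_rot: [-0.004, 0.982, 0.19, 0.003]
force: [0.1, -1.3, -0.4]
grip_width: 0.705
```

```bash
python3 go.py 476 316 180 21.3
```

```text
t 12.9 pos [439.3 105.  185.4] head 21.9 w 0.705 F [ 0.1 -1.3 -0.4]
shift [ 0.939 -1.517  0.063] turn [-0.014 -0.015  0.021] q6 1.15
```

>>> {"name": "drive_tool", "arguments": {"series": "0.5 -0.8 0 0 0 0 0.7;0.5 -0.8 0 0 0 0 0.7;0.5 -0.8 0 0 0 0.02 0.7;0.5 -0.8 0 -0.01 -0.01 0.02 0.7"}}

```text
time_s: 13.3
eef_pos: [459.6, 216.4, 185.4]
ee_rot: [-0.001, 0.983, 0.186, 0.0]
force: [-0.3, 0.4, 0.1]
grip_width: 0.701
```

```bash
python3 go.py 476.5 317 130 21.3; python3 - <<'E'
from h import *
p=eyes.capture("top");a=np.radians(111.3);u=np.array([np.cos(a),np.sin(a)]);v=np.array([-u[1],u[0]]);c=np.array([466,345.4])
f=p["frame"][:,:,::-1][180:290,110:230].copy();f=cv2.resize(f,None,fx=5,fy=5,interpolation=2)
def poly(x0,hx,hy,z):
    P=[np.r_[c+u*(x0+i*hx)+v*j*hy,z] for i,j in((1,1),(1,-1),(-1,-1),(-1,1))]
    q=((proj(p,P)-[110,180]+.5)*5).astype(int);cv2.polylines(f,[q],True,(0,0,255),1)
poly(-30,6,25,78);poly(-30,6,25,5);poly(0,75,48,9);poly(35,3,3,20)
cv2.imwrite("pics/c3.png",f)
E
```

```text
t 13.3 pos [459.6 216.4 185.4] head 21.4 w 0.701 F [-0.3  0.4  0.1]
shift [ 0.437 -0.728  0.463] turn [-0.004 -0.002  0.004] q6 1.4
```

View pics/c3.png

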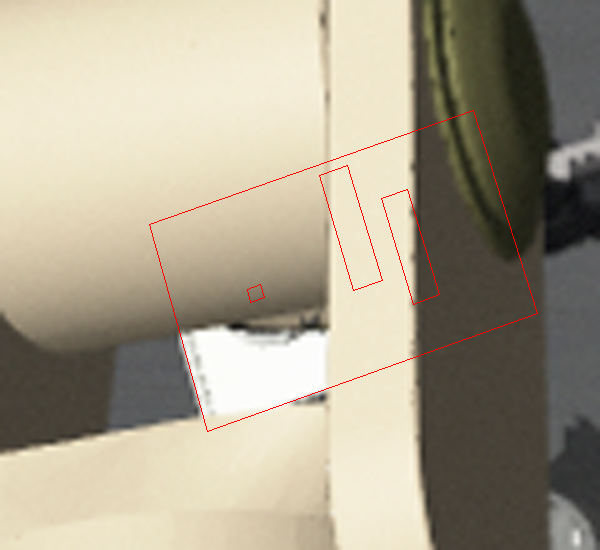

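The arm hides the tray, but its visible corner fits the outline. I overlay the same model on the first picture instead.

```bash
python3 - <<'E'
from h import *
out=[]
for cam,(l,t,r,b) in(("top",(130,190,230,275)),("scene",(420,220,520,305))):
    p=eyes.capture(cam);a=np.radians(111.3);u=np.array([np.cos(a),np.sin(a)]);v=np.array([-u[1],u[0]]);c=np.array([466,345.4])
    f=cv2.resize(cv2.imread(f"pics/{cam}0.png")[t:b,l:r],None,fx=4,fy=4,interpolation=2)
    def poly(x0,hx,hy,z):
        P=[np.r_[c+u*(x0+i*hx)+v*j*hy,z] for i,j in((1,1),(1,-1),(-1,-1),(-1,1))]
        q=((proj(p,P)-[l,t]+.5)*4).astype(int);cv2.polylines(f,[q],True,(0,0,255),1)
    poly(-30,6,25,78);poly(-30,6,25,5);poly(0,75,48,9);poly(35,3,3,20);out.append(f)
cv2.imwrite("pics/c4.png",np.hstack(out))
E
```

```text
(no output)
```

View pics/c4.png

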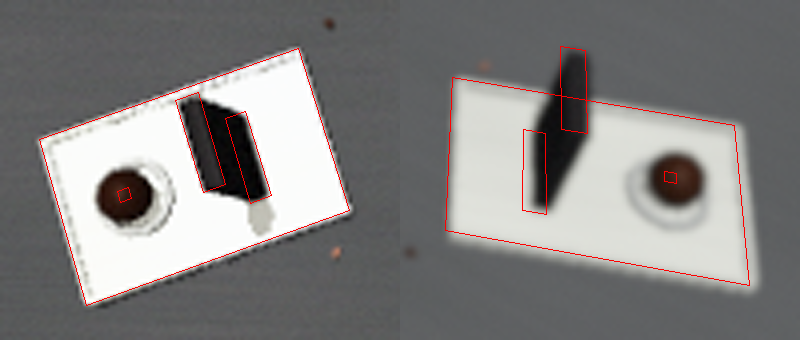

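The model fits the tray, handle and truffle to 1–2 px in the top view. I go in over the handle.

>>> {"name": "drive_tool", "arguments": {"series": "0.437 -0.728 0.2 0 0 0 0.55;0.437 -0.728 0.3 0 0 0 0.55;0.437 -0.728 0.4 0 0 0 0.55;0.437 -0.728 0.46 0 0 0 0.55;0.437 -0.728 0.46 0 0 0 0.55"}}

```text
time_s: 13.95
eef_pos: [476.5, 313.5, 130.3]
ee_rot: [-0.001, 0.983, 0.184, -0.001]
force: [-0.3, -0.0, 0.8]
grip_width: 0.552
```

```bash
python3 go.py 476.5 317 42 21.3
```

```text
t 13.95 pos [476.5 313.5 130.3] head 21.2 w 0.552 F [-0.3 -0.   0.8]
shift [ 0.011 -0.026  0.735] turn [-0.003  0.002 -0.004] q6 1.58
```

>>> {"name": "drive_tool", "arguments": {"series": "0.01 -0.026 0.2 0 0 0 0.55;0.01 -0.026 0.4 0 0 0 0.55;0.01 -0.026 0.6 0 0 0 0.55;0.01 -0.026 0.7 0 0 0 0.55;0.01 -0.026 0.735 0 0 0 0.55;0.01 -0.026 0.735 0 0 0 0.45;0.01 -0.026 0.735 0 0 0 0.38;0.01 -0.026 0.735 0 0 0 0.33;0.01 -0.026 0.735 0 0 0 0.3;0.01 -0.026 0.735 0 0 0 0.27;0.01 -0.026 0.735 0 0 0 0.24;0.01 -0.026 0.735 0 0 0 0.21;0.01 -0.026 0.735 0 0 0 0.19;0.01 -0.026 0.735 0 0 0 0.17;0.01 -0.026 0.735 0 0 0 0.15;0.01 -0.026 0.735 0 0 0 0.13;0.01 -0.026 0.735 0 0 0 0.11;0.01 -0.026 0.735 0 0 0 0.09;0.01 -0.026 0.735 0 0 0 0.05;0.01 -0.026 0.735 0 0 0 0.05", "newtons": 60}}

```text
time_s: 15.95
eef_pos: [476.5, 317.0, 42.2]
ee_rot: [-0.001, 0.983, 0.184, -0.0]
force: [-0.4, 2.1, 4.3]
grip_width: 0.129
```

```bash
python3 go.py 476.5 317 42 21.3
```

```text
t 15.95 pos [476.5 317.   42.2] head 21.2 w 0.129 F [-0.4  2.1  4.3]
shift [0.    0.    0.002] turn [-0.003  0.001 -0.004] q6 1.58
```

>>> {"name": "drive_tool", "arguments": {"series": "0 0 -0.006 0 0 0 0.05;0 0 -0.024 0 0 0 0.05;0 0 -0.054 0 0 0 0.05;0 0 -0.095 0 0 0 0.05;0 0 -0.146 0 0 0 0.05;0 0 -0.206 0 0 0 0.05;0 0 -0.273 0 0 0 0.05;0 0 -0.345 0 0 0 0.05;0 0 -0.422 0 0 0 0.05;0 0 -0.5 0 0 0 0.05;0 0 -0.578 0 0 0 0.05;0 0 -0.655 0 0 0 0.05;0 0 -0.727 0 0 0 0.05;0 0 -0.794 0 0 0 0.05;0 0 -0.854 0 0 0 0.05;0 0 -0.905 0 0 0 0.05;0 0 -0.946 0 0 0 0.05;0 0 -0.976 0 0 0 0.05;0 0 -0.994 0 0 0 0.05;0 0 -1 0 0 0 0.05"}}

```text
time_s: 17.95
eef_pos: [476.6, 316.9, 162.3]
ee_rot: [-0.001, 0.983, 0.184, -0.0]
force: [-0.9, 0.3, -2.8]
grip_width: 0.135
```

```bash
python3 go.py 476.5 317 162 21.3; python3 - <<'E'
from h import *
p=eyes.capture("scene");f=p["frame"][120:300,280:540,::-1];cv2.imwrite("pics/c5.png",cv2.resize(f,None,fx=3,fy=3,interpolation=2))
E
```

```text
t 17.95 pos [476.6 316.9 162.3] head 21.2 w 0.135 F [-0.9  0.3 -2.8]
shift [-0.    -0.001  0.003] turn [-0.003  0.001 -0.004] q6 1.58
```

View pics/c5.png

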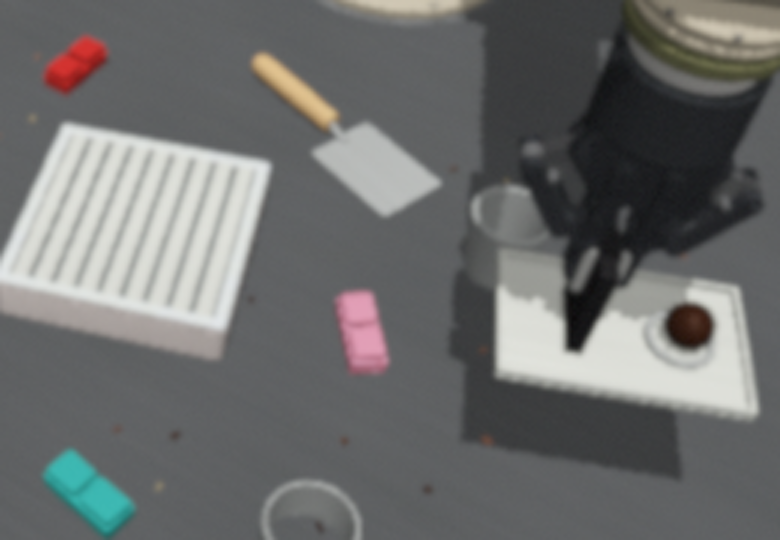

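Tray lifted level with the truffle at crop (690,325), inside its ring. Next I carry it to the cooler in three eased moves.

>>> {"name": "drive_tool", "arguments": {"series": "-0.002 0.006 0 0 0 0 0.05;-0.007 0.024 0 0 0 0 0.05;-0.015 0.054 0 0 0 0 0.05;-0.027 0.095 0 0 0 0 0.05;-0.042 0.146 0 0 0 0 0.05;-0.059 0.206 0 0 0 0 0.05;-0.078 0.273 0 0 0 0 0.05;-0.098 0.345 0 0 0 0 0.05;-0.12 0.422 0 0 0 0 0.05;-0.142 0.5 0 0 0 0 0.05;-0.165 0.578 0 0 0 0 0.05;-0.187 0.655 0 0 0 0 0.05;-0.207 0.727 0 0 0 0 0.05;-0.226 0.794 0 0 0 0 0.05;-0.243 0.854 0 0 0 0 0.05;-0.258 0.905 0 0 0 0 0.05;-0.27 0.946 0 0 0 0 0.05;-0.278 0.976 0 0 0 0 0.05;-0.283 0.994 0 0 0 0 0.05;-0.285 1 0 0 0 0 0.05"}}

```text
time_s: 20.0
eef_pos: [488.1, 192.5, 162.1]
ee_rot: [-0.001, 0.983, 0.184, -0.0]
force: [-0.2, 0.7, -1.8]
grip_width: 0.134
```

>>> {"name": "drive_tool", "arguments": {"series": "-0.002 0.006 0 0 0 0 0.05;-0.007 0.024 0 0 0 0 0.05;-0.015 0.054 0 0 0 0 0.05;-0.027 0.095 0 0 0 0 0.05;-0.042 0.146 0 0 0 0 0.05;-0.059 0.206 0 0 0 0 0.05;-0.078 0.273 0 0 0 0 0.05;-0.098 0.345 0 0 0 0 0.05;-0.12 0.422 0 0 0 0 0.05;-0.142 0.5 0 0 0 0 0.05;-0.165 0.578 0 0 0 0 0.05;-0.187 0.655 0 0 0 0 0.05;-0.207 0.727 0 0 0 0 0.05;-0.226 0.794 0 0 0 0 0.05;-0.243 0.854 0 0 0 0 0.05;-0.258 0.905 0 0 0 0 0.05;-0.27 0.946 0 0 0 0 0.05;-0.278 0.976 0 0 0 0 0.05;-0.283 0.994 0 0 0 0 0.05;-0.285 1 0 0 0 0 0.05"}}

```text
time_s: 22.0
eef_pos: [499.6, 68.2, 161.9]
ee_rot: [-0.001, 0.983, 0.184, -0.0]
force: [-0.5, 0.5, -2.2]
grip_width: 0.132
```

```bash
python3 go.py 511.6 -55.6 162 21.3
```

```text
t 22.0 pos [499.6  68.2 161.9] head 21.2 w 0.132 F [-0.5  0.5 -2.2]
shift [-0.279  0.998 -0.002] turn [-0.003  0.001 -0.004] q6 1.1
```

>>> {"name": "drive_tool", "arguments": {"series": "-0.002 0.006 0 0 0 0 0.05;-0.007 0.024 0 0 0 0 0.05;-0.015 0.054 0 0 0 0 0.05;-0.027 0.095 0 0 0 0 0.05;-0.042 0.146 0 0 0 0 0.05;-0.059 0.206 0 0 0 0 0.05;-0.078 0.273 0 0 0 0 0.05;-0.098 0.345 0 0 0 0 0.05;-0.12 0.422 0 0 0 0 0.05;-0.142 0.5 0 0 0 0 0.05;-0.165 0.578 0 0 0 0 0.05;-0.187 0.655 0 0 0 0 0.05;-0.207 0.727 0 0 0 0 0.05;-0.226 0.794 0 0 0 0 0.05;-0.243 0.854 0 0 0 0 0.05;-0.256 0.905 0 0 0 0 0.05;-0.266 0.946 0 0 0 0 0.05;-0.274 0.976 0 0 0 0 0.05;-0.278 0.994 0 0 0 0 0.05;-0.279 1 0 0 0 0 0.05"}}

```text
time_s: 24.0
eef_pos: [511.7, -55.9, 161.7]
ee_rot: [-0.001, 0.983, 0.184, -0.0]
force: [-0.4, 0.4, -2.0]
grip_width: 0.132
```

>>> {"name": "drive_tool", "arguments": {"series": "0 0 0 0 0 0 0.05;0 0 0 0 0 0 0.05;0 0 0 0 0 0 0.05;0 0 0 0 0 0 0.05;0 0 0 0 0 0 0.05;0 0 0 0 0 0 0.05;0 0 0 0 0 0 0.05;0 0 0 0 0 0 0.05"}}

```text
time_s: 24.8
eef_pos: [511.7, -55.9, 161.7]
ee_rot: [-0.001, 0.983, 0.184, -0.0]
force: [0.7, -0.0, -1.7]
grip_width: 0.132
```

```bash
python3 go.py 511.6 -55.6 162 21.3; python3 - <<'E'
from h import *
p=eyes.capture("scene")
for n,z in(("truffle_center",140),("tray_pocket",125)):
    for r in nets.spot_in(n,p)[:2]:
        a=r["rect"];print(n,a,r["confidence"],ray(p,[(a[0]+a[2])/2,(a[1]+a[3])/2],z).round())
l,t,r_,b=160,90,420,260
f=cv2.resize(p["frame"][t:b,l:r_,::-1],None,fx=3,fy=3,interpolation=2)
s=telemetry.sense();a=np.radians(111.3);u=np.array([np.cos(a),np.sin(a)]);v=np.array([-u[1],u[0]]);c=s["eef_pos"][:2]+30*u
P=[np.r_[c+u*i*75+v*j*48,s["eef_pos"][2]-33] for i,j in((1,1),(1,-1),(-1,-1),(-1,1))]
cv2.polylines(f,[((proj(p,P)-[l,t]+.5)*3).astype(int)],True,(0,0,255),1)
cv2.imwrite("pics/c6.png",f)
E
```

```text
t 24.8 pos [511.7 -55.9 161.7] head 21.2 w 0.132 F [ 0.7 -0.  -1.7]
shift [ 0.    -0.003 -0.002] turn [-0.003  0.001 -0.004] q6 0.86
truffle_center [320.7, 153.2, 334.1, 167.9] 0.43 [488.  11. 140.]
tray_pocket [271.2, 134.9, 345.5, 183.2] 0.72 [493. -34. 125.]
```

View pics/c6.png

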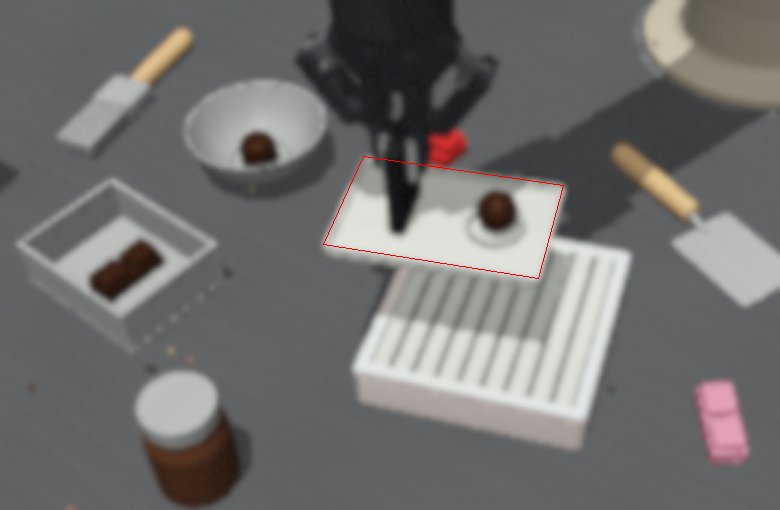

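The tray matches its level outline. The truffle is in the ring at crop (497,211), or world (488,11) against the grille's middle at (488,5). The bar and the round chocolate are in place.

```bash
python3 -c "
from rig import ctrl;print(ctrl.finish_job())"
```

```text
the job is handed in; nothing more can be done
None
```

I handed the job in at about 25 s, with the tray still held over the cooler. `ctrl.finish_job()` gives no verdict, so the result rests on my own checks.

- **Chocolates:** The bar was lowered into the steel box and the round chocolate into the bowl. Both still lay there in the last picture.
- **Tray:** I lifted it by the handle with a 60 N grip setting and carried it to the cooler in eased moves. In the last picture it matched its predicted level outline. The TCP was steady at (512, -56, 162) mm, which puts the tray's underside about 80 mm above the grille.
- **Truffle:** It sat in its ring at about (488, 11) mm, roughly 6 mm from the grille's middle at (488, 5).
- **Bystanders:** The jar stood apparently unmoved in the last view. The cup and cutter were out of that crop, and I did not re-measure any of the three.

No check failed. The one disagreement was a 2–3 mm offset between the two cameras, in line with the stated calibration.

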